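# Lock the glass rest onto the engraving lathe's bed

## Robot

A 7-joint arm with a two-finger parallel gripper is mounted at the origin on the work surface. World frame = base frame: x ahead of the robot, y to its left, z up, the work surface at z = 0. Lengths are in m, angles in rad, forces in N, time in s.
With the tool pointing down it reaches from about 0.4 to 0.85 m from the base axis. Payload 10.4 kg.
Tool frame: the origin (TCP) lies between the finger pads; the fingertips stand 22 mm ahead of it and the grasp point (between the pads) lies 3 mm ahead of it; z points along the fingers, y is the line along which they close (so a half turn about z gives the same grasp; the last joint's range is limited). The gripper opens to 85 mm and grips with 20 to 120 N. Pads are 22 mm wide; open, the fingers measure 114 mm over their backs; the gripper's body (76 mm by 85 mm) begins 54 mm behind the grasp point. The pads swing forward as they close: fully open they stand 13 mm farther back than shut.
Start: joints at [1.309, 0.332, -0.065, 1.46, 0.022, 1.35, -0.088], TCP at [0.148, -0.607, 0.217] pointing down, gripper open.
Joint ranges: [-2.6, 2.6], [-0.5, 2.12], [-1.47, 1.34], [0.16, 2.42], [-1.27, 4.41], [0.06, 2.06], [-2.6, 2.6]. Speed limits (rad/s): [2.22, 2.22, 2.79, 2.79, 3.14, 3.14, 3.14].

## Interface

Orientations are given as a unit quaternion [x, y, z, w].
In Python, from workcell import manip, camera, ticket, boxes_of, outline_of gives the robot as it stands.
- The arm moves only by the tool carry_out, never from a script. Its argument "deltas" is a list of rows, each a list of 5 numbers: the shift along the tool's x, y, z as a fraction of full scale, then the turn about the tool's z as a fraction of full scale, then the opening, from -1 (shut) to 1 (fully open), so that 0 is half open. In form: [[tx, ty, tz, spin, gripper], ...]. A call has 1 to 20 rows; each row is the pose to reach, as a shift and turn from the pose commanded when the call began, along the tool's axes at that moment; what a row does not reach only later rows make up. Full scale, the value 1, is 150 mm for a shift and 30 degrees for a turn. A row lasts 1/8 s, in which the tool goes at most 62.5 mm and 10.7 degrees, less where a joint would pass 70% of its speed; a pose out of reach is approached as far as the arm can. A call with a number of a shift or a turn outside -1 to 1 is refused whole. A call with a gripper value outside its range is refused whole. The fingers move at their own pace and stop on an object; "force" is the grip in N (left out, the last holds). Time passes only in rows, so rows that repeat a pose let the fingers close. It gives the time, the measured TCP pose, the force, the opening and the grip force at its end, in the units of the state.
- manip.get_obs(): the state, without advancing time (a new reading comes with each control period).
- camera(name): name is "scene" or "top"; returns a dict with "img" (420x560x3 uint8, red, green, blue), "depth" (420x560 float32, m along the optical axis (not along the pixel's ray), 0 where there is no reading), "vertical_fov" (degrees; the focal length in pixels is half the picture's height over the tangent of half this angle, whatever the lens; pixels are square), "cx", "cy" (the principal point, pixels), "R" (3x3) and "t" (3): a world point X has camera coordinates R X + t. Camera axes: x right, y down, z forward; pixel columns grow to the right and rows downward; lengths in m; the calibration is good to about 2 mm. A picture is of the moment at which its call begins.
- ticket.hand_in(): hands the job in; it is judged then, once.
Trained networks look in a picture, given as the dict that the camera call returned (one of the last four; its "shot" number tells which), for a name from the list of things; names that differ only in an ending like _2 or _b are one class to them, and where a whole thing is asked for, a point or a joint stands for the part that bears it (a point fixed in the world has none). Each returns a list of dicts, best first, with "conf" (0 to 1); they miss things now and then, are a little off and sometimes report something else, mostly with a low value. They report only what shows in the picture. A call takes as long as a camera call. They do not tell look-alikes from the thing itself.
- boxes_of(query, picture): "position" ([x, y, z] in m, in world coordinates, good to about 4 mm: the middle of the surface that is visible of it).
- outline_of(query, picture): "region" (420x560 bool, what is visible of it).
The state is a dict: "clock": time; "joint_pos": joint angles; "joint_velocities": joint speeds; "tau": joint torques, N m; "position": TCP position; "ee_rot": TCP orientation; "ft_force": force on the tool from outside, world axes, zero at the start; "torque": the same for the moment, N m; "grip_width": opening from 0.0 (shut) to 1.0 (fully open); "grasp_force": force on a finger pad.
Only numpy, scipy, OpenCV 4.12 (cv2) and the standard library are available. Lean on these libraries where they do the work, as an engineer would, in place of code of your own. Each camera call takes 0.05 s, during which the arm holds its last target. There are 200 camera calls.

## Task

Set the blue glass rest down flat between the guides on the green lathe bed, slot over slot, and let go of it. Then take the red-handled locking key from the wooden block, pass its T-head down through both slots until its collar sits on the rest's foot plate, turn it a quarter turn so that the T-head lies crosswise under the bed, and let go. Leave the other things on the bench where they are.

Things in the scene. Friction and masses are not known exactly. Their poses are not given: they have to be found in the camera images.
- rest_grip (a point): glass rest, loose, 0.45 kg: aluminium foot plate 140 (x) x 80 (y) x 12 mm with a blue cork-lined V-block. Point in the V-block, 40 mm above the plate's underside, 30 mm from the plate's middle towards +x. Grip the block here across y: 30 mm thick, both sides free; 44 mm long along x, widening to about 66 mm at its top, 63 mm above the underside. z up.
- rest_slot (a point): centre of the slot through the rest's foot plate, at the plate's upper face (12 mm above its underside), 40 mm from the plate's middle towards -x, so 70 mm from rest_grip. Slot 46 mm long along x, 18 mm wide along y. Axes as the rest.
- bed_slot (a point): centre of the slot in the flat top of the fixed green lathe bed, at its upper face, 55 mm above the table. Slot 46 mm along x, 18 mm along y, through a 12 mm plate, hollow below. x points away from the green and brass headstock (105 mm high, its face 56 mm from the slot towards -x, its nose 44 mm, 100 mm high). z up.
- bed_place (a point): middle of the place for the rest on the bed's top, 40 mm from bed_slot towards +x: 144 (x) x 84 (y) mm between low steel guides with outward flared lips, 14 mm above the bed top. The foot plate drops flat in here, rest x along bed x, slot over slot; rest_slot is then 12 mm above bed_slot. The bed top is 190 x 114 mm. Axes as the bed.
- key_grip (a point): centre of the red bar handle of the locking key (loose, 0.16 kg, 116 mm tall), standing upright in a pocket of the wooden tool block. Bar 60 mm long along x, 16 mm thick along y (grip it there), 22 mm high. z up, along the shaft. A half turn leaves the key the same.
- key_collar (a point): key's axis at the underside of its brass collar (36 mm across, 6 thick), 67 mm below key_grip; axes as key. Below: 12 mm shaft, then a T-head 38 mm along x (parallel to the red bar) x 12 mm along y, its top 28 and underside 38 mm below this point. With the collar on the seated rest the T-head is 4 mm clear under the bed plate and turns freely either way.
- rack: fixed wooden tool block 130 x 90 x 50 mm (x, y, z), origin centre of underside. The key stands in a pocket 50 (x) x 24 (y) mm, 30 mm from the middle towards -x, its collar on the block's top, its bar roughly along x. Three spindles, 39 mm above the top, stand 47 mm from the middle towards +x.
- mug: bystander: white ceramic mug, 82 mm across, 95 high; origin centre of underside
- mug2: bystander: yellow mug, 80 mm across, 90 high; origin centre of underside
- vase: bystander: purple round glass vase, 100 mm across, 88 high; origin centre of underside
- case: bystander: brown glasses case, 55 x 150 x 36 mm; origin centre of underside
- pens: bystander: flat white box of pens, 70 x 140 x 20 mm; origin centre of underside
- roll: bystander: small white upright cylinder, 34 mm across, 50 high; origin centre of underside
- brush: bystander: brush lying on the table, about 200 mm long; origin centre of underside
Things that resemble listed ones, but are neither listed nor needed, are in the scene too. What is shaped like the part that bears rest_grip but turquoise is not meant.

How it is judged:
On the way, in this order (a step that is already met when the one before it is completed fails the run):
1. the rest lies flat between the bed's guides, slot over slot, and is let go (distance between rest_slot and bed_slot below 0.018 m and z of rest_slot in the frame of bed_slot below 0.0155 m and horizontal distance between rest_slot and bed_slot below 0.006 m and angle between the x axis of rest_slot and the x axis of bed_slot, either way round below 0.09 rad and angle between rest_slot's own z axis and vertical below 0.06 rad and contact force between the fingers and rest below 0.3 N), for 0.2 s.
2. the key's T-head is through both slots, its collar down on the rest (distance between rest_slot and bed_slot below 0.018 m and z of rest_slot in the frame of bed_slot below 0.0155 m and horizontal distance between rest_slot and bed_slot below 0.006 m and angle between the x axis of rest_slot and the x axis of bed_slot, either way round below 0.09 rad and angle between rest_slot's own z axis and vertical below 0.06 rad and z of key_collar in the frame of rest_slot below 0.0035 m and horizontal distance between key_collar and rest_slot below 0.02 m and angle between key_collar's own z axis and vertical below 0.14 rad), for 0.1 s.
At the end, for the whole second after the job is handed in: Rest flat in the guides (slots within 6 mm, 5 degrees, at most 3.5 mm high); key collar on its plate (within 3.5 mm, axis within 20 mm of the slot centre, upright within 8 degrees); key bar and T-head crosswise to the slot within 15 degrees (all of step 2 and angle between the x axis of key_collar and the y axis of rest_slot, either way round below 0.26 rad); the robot touches nothing.
It fails at once if a bystander is moved more than 40 mm or tipped over (distance of any of mug, mug2, vase, case, pens, roll, brush from where it was at the start of the episode above 0.04 m or angle between any of mug, mug2, vase, case, pens, roll, brush's own z axis and vertical above 0.5 rad).
It also fails if it takes over 64 s, if anything falls off the work surface, if the arm or the gripper's body presses on something with over 40 N, if the wrist force passes 120 N, or if a joint passes its speed limit or range.

## Working session

There is one attempt and no reset: what is moved stays moved. The work goes in short steps, Python scripts to look and compute and a tool call to move; the robot and the scene stay as the last step left them, time stands still between calls to the robot, and variables do not carry over. Pictures are saved under pics/ and viewed, at most 10 in all, crops included, and the job is handed in when it is done.

Besides the shell and the picture viewer there is one more tool, called after "Request:" by a JSON object that holds its "name" and its "arguments". carry_out: Moves the arm, as the interface text tells. Its arguments: {"type":"object","properties":{"deltas":{"type":"array","items":{"type":"array","items":{"type":"number"}}},"force":{"type":"number"}},"required":["deltas"]}

```bash
mkdir -p pics
cat > h.py <<'E'
import numpy as np, cv2
from workcell import manip, camera, ticket, boxes_of, outline_of
from scipy.spatial.transform import Rotation as Ro
def pts(c,mask=None):
    f=210/np.tan(np.radians(c["vertical_fov"]/2)); d=c["depth"]
    v,u=np.nonzero((d>0) if mask is None else (mask&(d>0))); z=d[v,u]
    P=np.c_[(u-c["cx"])/f*z,(v-c["cy"])/f*z,z]
    return (P-c["t"])@c["R"],u,v
def save(c,n,crop=None,s=1):
    im=c["img"][...,::-1]
    if crop: a,b,e,g=crop; im=im[a:b,e:g]
    cv2.imwrite("pics/"+n,cv2.resize(im,None,fx=s,fy=s,interpolation=cv2.INTER_CUBIC))
def tool():
    o=manip.get_obs(); return np.array(o["position"]),Ro.from_quat(o["ee_rot"]),o
E
python3 - <<'E'
from h import *
a=camera("scene");b=camera("top")
save(a,"s0.png",s=1.4);save(b,"t0.png",s=1.4)
for n,c in(("scene",a),("top",b)):
    print(n,-c["R"].T@c["t"])
    for q in["rest_grip","rest_slot","bed_slot","bed_place","key_grip","key_collar","rack","mug","mug2","vase","case","pens","roll","brush"]:
        print(q,[(np.round(r["position"],3).tolist(),round(r["conf"],2)) for r in boxes_of(q,c)[:3]])
p,R,o=tool();print(p,R.as_matrix().round(3),o)
E
```

```text
scene [1.22604983 0.81317286 0.80706357]
rest_grip [([0.501, 0.378, 0.018], 0.87), ([0.34, 0.508, 0.01], 0.59), ([0.552, 0.221, 0.013], 0.56)]
rest_slot [([0.342, 0.509, 0.014], 0.89), ([0.558, 0.222, 0.014], 0.83), ([0.5, 0.377, 0.01], 0.79)]
bed_slot [([0.503, 0.018, 0.053], 0.9)]
bed_place [([0.503, 0.021, 0.059], 0.64), ([0.741, 0.343, 0.067], 0.4)]
key_grip [([0.515, -0.347, 0.113], 0.69)]
key_collar [([0.512, -0.348, 0.113], 0.63)]
rack [([0.563, -0.321, 0.045], 0.59)]
mug [([0.761, 0.123, 0.065], 0.58), ([0.765, -0.105, 0.056], 0.57)]
mug2 [([0.761, 0.123, 0.065], 0.58), ([0.765, -0.105, 0.056], 0.57)]
vase [([0.74, 0.341, 0.067], 0.93)]
case [([0.322, -0.218, 0.033], 0.62), ([0.565, -0.32, 0.043], 0.46)]
pens [([0.7, -0.335, 0.023], 0.6)]
roll [([0.704, 0.199, 0.042], 0.73), ([0.298, 0.228, 0.016], 0.73)]
brush [([0.296, 0.229, 0.018], 0.85)]
top [0.37413207 0.06532248 1.43672781]
rest_grip [([0.534, 0.205, 0.014], 0.66), ([0.475, 0.36, 0.008], 0.63)]
rest_slot [([0.314, 0.495, 0.011], 0.95), ([0.474, 0.358, 0.012], 0.66), ([0.531, 0.206, 0.01], 0.66)]
bed_slot [([0.504, 0.00
[... 718 characters left out ...]
8,  0.33215319, -0.06473011,  1.46008895,  0.0215866 ,
        1.34991204, -0.08852029]), 'joint_velocities': array([-1.09547509e-03,  2.43823957e-03, -1.89695187e-05, -1.01047818e-04,
       -1.60361889e-03,  1.96142437e-03, -1.03087352e-03]), 'tau': array([-1.90483290e-03, -6.25220990e+01,  4.82354010e-02, -3.91819918e+01,
        1.64703472e-02,  1.84834149e-03,  1.52869529e-05]), 'position': array([ 0.14787758, -0.60727844,  0.21677213]), 'ee_rot': array([9.92880157e-01, 1.19117547e-01, 2.91498892e-05, 6.23856580e-05]), 'ft_force': array([-0.63439637,  0.02829488, -0.51688204]), 'torque': array([-0.01964012,  0.01767363,  0.00792066]), 'grasp_force': 0.0, 'grip_width': 1.001866091208536}
```

View pics/s0.png

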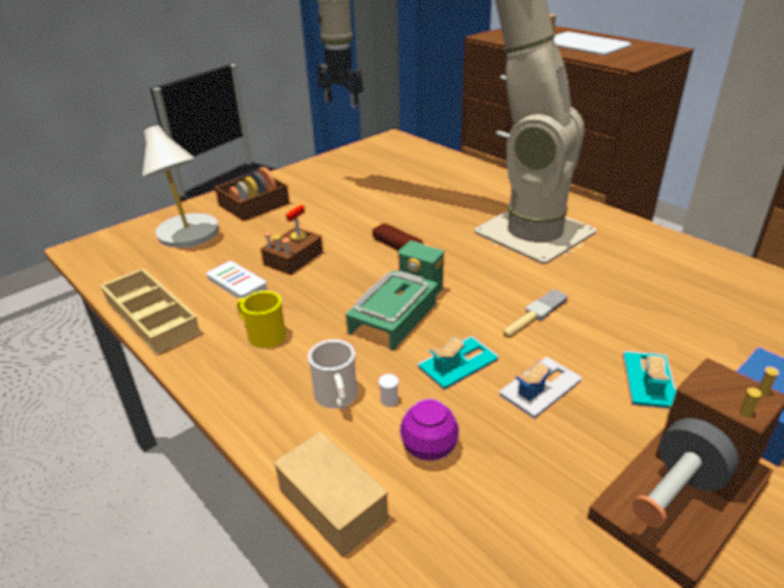

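View pics/t0.png

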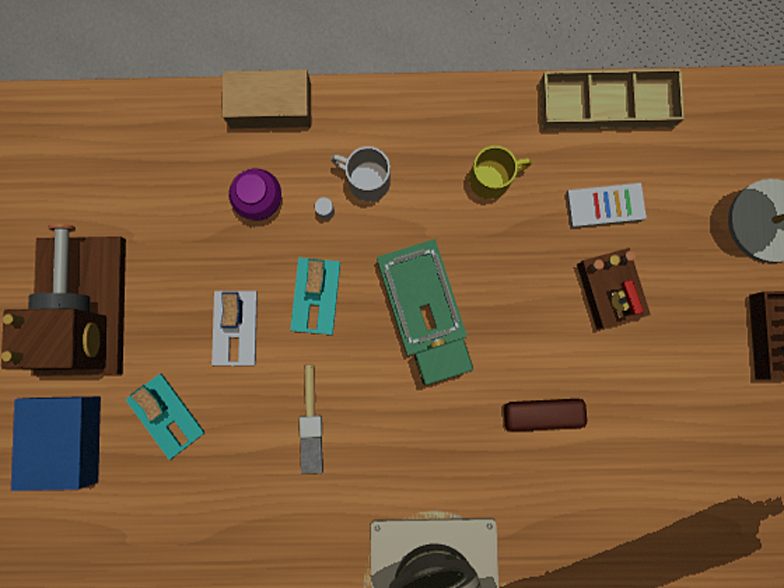

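The scene view shows the robot, bed (scene ~395,300), true rest (white plate, blue block, ~540,385) between two turquoise decoys, and the key in the rack (~293,235). The top view shows the true rest at (234,328), the bed at (425,310) and the rack at (612,290). The two cameras' reports disagree by about 2 cm, so I'll compare them with my own back-projection.

Run:
```python
from h import *
for n in("scene","top"):
    c=camera(n); print(n,c["vertical_fov"],c["cx"],c["cy"],[k for k in c])
    P,u,v=pts(c); w=(np.abs(P[:,2])<.03)&(np.hypot(P[:,0]-.5,P[:,1])<.6)
    A=np.c_[P[w][:,:2],np.ones(w.sum())]; print("table plane",np.linalg.lstsq(A,P[w][:,2],rcond=None)[0], np.median(P[w][:,2]))
    hsv=cv2.cvtColor(c["img"],cv2.COLOR_RGB2HSV)
    h=hsv[v,u]; 
    def col(m,name):
        q=P[m]; print(name,m.sum(),np.median(q,0).round(4),q.min(0).round(3),q.max(0).round(3))
    box=lambda x0,x1,y0,y1,z0,z1:(P[:,0]>x0)&(P[:,0]<x1)&(P[:,1]>y0)&(P[:,1]<y1)&(P[:,2]>z0)&(P[:,2]<z1)
    col(box(.38,.6,.29,.46,.006,.02)&(h[:,1]<60),"white plate")
    col(box(.3,.7,-.15,.15,.045,.065)&(h[:,0]>55)&(h[:,0]<90)&(h[:,1]>90),"bed top")
    col(box(.4,.62,-.42,-.25,.08,.15)&((h[:,0]<8)|(h[:,0]>172))&(h[:,1]>150),"key red")
    col(box(.6,.8,.15,.25,.045,.06)&(h[:,1]<60),"roll top")
    col(box(-.15,.15,-.15,.15,.0,.05)&(h[:,1]<60),"base plate")
```

```text
scene 51.12000938564703 284.8305060783565 206.49285338712522 ['img', 'depth', 'vertical_fov', 'cx', 'cy', 'R', 't', 'shot']
table plane [-0.00268456 -0.00158142  0.00452641] 0.001434836652555069
white plate 802 [0.4893 0.3845 0.0129] [0.401 0.325 0.006] [0.547 0.409 0.018]
bed top 1020 [0.5323 0.0252 0.056 ] [ 0.376 -0.045  0.045] [0.627 0.096 0.065]
key red 63 [ 0.5101 -0.3436  0.1238] [ 0.481 -0.354  0.111] [ 0.534 -0.334  0.131]
roll top 133 [0.6986 0.1919 0.0506] [0.68  0.15  0.045] [0.79  0.209 0.06 ]
base plate 1394 [0.0603 0.0542 0.0143] [-0.117 -0.115  0.003] [0.121 0.119 0.05 ]
top 42.44396925504011 276.6233745386676 206.237511864909 ['img', 'depth', 'vertical_fov', 'cx', 'cy', 'R', 't', 'shot']
table plane [0.00022721 0.00155313 0.00139522] 0.0005566316151198775
white plate 1116 [0.4623 0.3568 0.0123] [0.404 0.326 0.006] [0.543 0.41  0.02 ]
bed top 2297 [0.525  0.0188 0.0551] [ 0.415 -0.064  0.046] [0.626 0.095 0.064]
key red 194 [ 0.5051 -0.3482  0.1266] [ 0.476 -0.364  0.107] [ 0.535 -0.335  0.135]
roll top 124 [0.6947 0.1929 0.0507] [0.679 0.171 0.045] [0.781 0.209 0.058]
base plate 3038 [0.0743 0.0021 0.0121] [-0.006 -0.114  0.   ] [0.128 0.129 0.05 ]
```

```bash
cat >> h.py <<'E'
def rect(q):
    (c,s,a)=cv2.minAreaRect((q[:,:2]*1000).astype(np.float32))
    if s[0]<s[1]: s=s[::-1]; a+=90
    a=(a+90)%180-90
    return np.round(c,1),np.round(s,1),round(a,1)
def clean(P,m,u,v,shape=(420,560)):
    k=np.zeros(shape,np.uint8); k[v[m],u[m]]=1
    n,l,st,_=cv2.connectedComponentsWithStats(k,connectivity=8)
    if n<2: return P[m][:0]
    b=1+np.argmax(st[1:,4]); return P[m&(l[v,u]==b)]
def measure(c):
    P,u,v=pts(c); h=cv2.cvtColor(c["img"],cv2.COLOR_RGB2HSV)[v,u].astype(int)
    box=lambda x0,x1,y0,y1,z0,z1:(P[:,0]>x0)&(P[:,0]<x1)&(P[:,1]>y0)&(P[:,1]<y1)&(P[:,2]>z0)&(P[:,2]<z1)
    R={}
    R["plate"]=clean(P,box(.36,.6,.28,.46,.006,.03)&(h[:,1]<70),u,v)
    R["vblock"]=clean(P,box(.36,.6,.28,.46,.035,.09),u,v)
    R["bedtop"]=clean(P,box(.3,.72,-.15,.15,.045,.08),u,v)
    R["guides"]=clean(P,box(.3,.72,-.15,.15,.058,.08)&(h[:,1]<70),u,v)
    R["keyred"]=clean(P,box(.4,.62,-.42,-.25,.1,.15)&((h[:,0]<8)|(h[:,0]>172))&(h[:,1]>120),u,v)
    R["rack"]=clean(P,box(.4,.68,-.45,-.2,.04,.06),u,v)
    R["head"]=clean(P,box(.3,.6,-.15,.15,.09,.12),u,v)
    return R
E
python3 - <<'E'
from h import *
for n in("scene","top"):
    c=camera(n)
    for k,q in measure(c).items():
        if len(q)>3: print(n,k,len(q),*rect(q),np.median(q[:,2]).round(4))
    if n=="top": save(c,"t1.png",(160,290,140,350),3.8)
E
```

```text
scene plate 820 [474.1 367.1] [144.1  83.3] -0.7 0.0129
scene vblock 317 [504.4 366. ] [66.1 32.1] -0.5 0.0553
scene bedtop 1845 [495.7   6.7] [252.4 117.4] 16.5 0.0571
scene guides 429 [512.9  10.9] [184.5 102. ] 17.2 0.0634
scene keyred 68 [ 506.  -345.6] [58.1 10.4] 19.8 0.1246
scene rack 533 [ 533.4 -343.5] [134.9  99.8] 13.0 0.0514
scene head 431 [406.8 -18.6] [92.9 75.1] -74.9 0.1053
top plate 1120 [473.4 367.9] [138.2  82.5] -1.1 0.0123
top vblock 328 [502. 367.] [64.6 32.2] -0.6 0.0559
top bedtop 3103 [518.   14.1] [198.2 114.2] 16.5 0.056
top guides 278 [511.9 -23.4] [168.7  73.9] -12.8 0.0657
top keyred 198 [ 505.6 -349.8] [59.6 18.7] 15.5 0.1268
top rack 1396 [ 531.3 -343.6] [130.3  93.1] 14.5 0.05
top head 939 [405.8 -18.6] [91.1 71.5] -74.0 0.1048
```

View pics/t1.png

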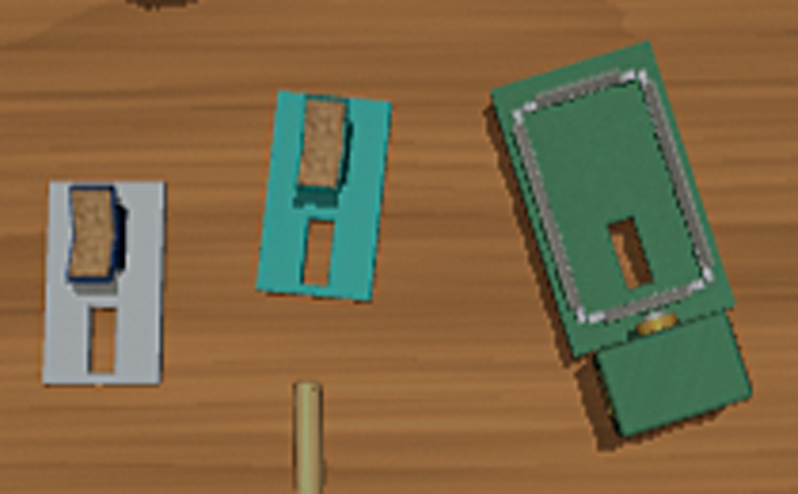

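Run:
```python
from h import *
for n in("top","scene"):
    c=camera(n); P,u,v=pts(c); 
    for yaw in(16.5,):
        a=np.radians(yaw); e=np.array([np.cos(a),np.sin(a)]); f=np.array([-e[1],e[0]])
        o=np.array([.51,.012]); X=(P[:,:2]-o)@e*1000; Y=(P[:,:2]-o)@f*1000; Z=P[:,2]*1000
        m=(np.abs(Y)<80)&(X>-75)&(X<130)
        hole=m&(X<20)&(X>-60)&(np.abs(Y)<25)&(Z<48)
        print(n,"hole",hole.sum(),[np.percentile(t[hole],[1,50,99]).round(1) for t in(X,Y)])
        img=c["img"][v,u].astype(int); sat=img.max(1)-img.min(1)
        g=m&(Z>45)&(Z<85)&(sat<40)&(img.max(1)>90)
        # four guide bars
        for nm,s,t in(("y+",g&(Y>25)&(X>-30)&(X<90),Y),("y-",g&(Y<-25)&(X>-30)&(X<90),Y),("x+",g&(X>70)&(np.abs(Y)<30),X),("x-",g&(X<-25)&(np.abs(Y)<30),X)):
            if s.sum(): 
                w=X if t is Y else Y
                print(n,nm,s.sum(),np.percentile(t[s],[5,25,50,75,95]).round(1),"slope",np.polyfit(w[s],t[s],1).round(3),np.median(Z[s]).round(1))
        t=m&(Z>52)&(Z<60)&(sat>=40)
        print("top green X,Y",np.percentile(X[t],[1,99]).round(1),np.percentile(Y[t],[1,99]).round(1))
```

```text
top hole 124 [array([-48.2, -24.1,  -1.9]), array([-12. ,  -3.4,  10. ])]
top y+ 175 [32.8 41.5 44.3 46.8 48.7] slope [-0.048 45.079] 63.2
top y- 192 [-56.2 -49.5 -47.  -44.5 -36.4] slope [ 4.2000e-02 -4.8133e+01] 64.2
top x+ 100 [ 84.3  86.8  88.9  92.7 105.4] slope [-3.2000e-02  9.0433e+01] 64.2
top x- 97 [-68.3 -66.5 -63.8 -61.1 -58.5] slope [ 3.2000e-02 -6.3309e+01] 64.4
top green X,Y [-73.7 104.3] [-55.7  55.2]
scene hole 10 [array([-54.3, -43.8, -21.5]), array([-12.9, -11.6,  -4.4])]
scene y+ 122 [30.4 44.  45.1 46.5 47.7] slope [-0.051 45.304] 60.2
scene y- 136 [-49.1 -46.7 -44.9 -43.5 -33.6] slope [ 4.200e-02 -4.583e+01] 62.0
scene x+ 77 [71.7 87.1 88.6 89.5 92.8] slope [1.7000e-02 8.7117e+01] 61.5
scene x- 94 [-70.7 -66.  -63.3 -61.5 -58.8] slope [ 1.0000e-03 -6.3805e+01] 64.8
top green X,Y [-64.1 107. ] [-54.3  56.1]
```

Request:
{"name": "carry_out", "arguments": {"deltas": [[0,0,-0.33,0,1],[0,0,-0.66,0,1],[0,0,-0.8,0,1]], "force": 40}}

```text
clock: 2.17
position: [0.1481, -0.6079, 0.3403]
ee_rot: [0.993, 0.119, 0.0, 0.002]
ft_force: [-0.8, -0.0, -0.3]
grip_width: 1.0
grasp_force: 0.0
```

The rest's centre is at about (0.474, 0.3675) with yaw −0.8°. The middle of the guides is at about (0.5225, 0.015) with yaw 16.5°. I'll swing over to the rest.

Request:
{"name": "carry_out", "arguments": {"deltas": [[0.32,-0.2,0,0.2,1],[0.64,-0.4,0,0.4,1],[0.967,-0.588,0,0.483,1]]}}

```text
clock: 2.55
position: [0.2689, -0.4859, 0.3369]
ee_rot: [1.0, -0.008, 0.0, 0.0]
ft_force: [1.0, -0.5, 0.1]
grip_width: 1.004
grasp_force: 0.0
```

Request:
{"name": "carry_out", "arguments": {"deltas": [[0.27,-0.27,0,0,1],[0.54,-0.54,0,0,1],[0.8,-0.8,0,0,1],[1,-1,0,0,1]]}}

```text
clock: 3.05
position: [0.4216, -0.3373, 0.337]
ee_rot: [1.0, -0.006, 0.0, 0.0]
ft_force: [0.3, -0.8, 0.7]
grip_width: 1.004
grasp_force: 0.0
```

Request:
{"name": "carry_out", "arguments": {"deltas": [[0.2,-0.35,0,0,1],[0.4,-0.7,0,0,1],[0.57,-1,0,0,1]]}}

```text
clock: 3.42
position: [0.5085, -0.1883, 0.337]
ee_rot: [1.0, -0.007, 0.0, 0.0]
ft_force: [-0.2, -0.6, -0.6]
grip_width: 0.998
grasp_force: 0.0
```

Request:
{"name": "carry_out", "arguments": {"deltas": [[0,-0.35,0,0,1],[0,-0.7,0,0,1],[0,-1,0,0,1]]}}

```text
clock: 3.8
position: [0.5096, -0.0384, 0.3369]
ee_rot: [1.0, -0.007, 0.0, 0.0]
ft_force: [0.7, 0.4, 0.2]
grip_width: 0.998
grasp_force: 0.0
```

Request:
{"name": "carry_out", "arguments": {"deltas": [[0,-0.35,0,0,1],[0,-0.7,0,0,1],[0,-1,0,0,1]]}}

```text
clock: 4.18
position: [0.5115, 0.1114, 0.337]
ee_rot: [1.0, -0.007, 0.0, 0.0]
ft_force: [0.8, -1.4, -0.6]
grip_width: 1.001
grasp_force: 0.0
```

Request:
{"name": "carry_out", "arguments": {"deltas": [[0,-0.35,0,0,1],[0,-0.7,0,0,1],[0,-1,0,0,1],[0,-1,0,0,1]]}}

```text
clock: 4.68
position: [0.5124, 0.2634, 0.3364]
ee_rot: [1.0, -0.004, -0.001, -0.001]
ft_force: [-0.2, -0.6, -0.4]
grip_width: 0.999
grasp_force: 0.0
```

Request:
{"name": "carry_out", "arguments": {"deltas": [[-0.02,-0.35,0.2,0,1],[-0.05,-0.69,0.5,0,1],[-0.05,-0.69,0.8,0,1],[-0.05,-0.69,1,0,1],[-0.05,-0.69,1,0,1]]}}

```text
clock: 5.3
position: [0.5076, 0.3611, 0.1846]
ee_rot: [1.0, -0.008, -0.001, 0.001]
ft_force: [0.4, -0.2, 0.0]
grip_width: 0.991
grasp_force: 0.0
```

Run:
```python
from h import *
p,R,o=tool();print(p,R.as_euler("zyx",degrees=True),o["joint_pos"].round(2))
c=camera("scene"); save(c,"s1.png",(170,330,250,450),3.5)
r=measure(c)
for k in("plate","vblock"): print(k,*rect(r[k]))
```

```text
[0.5076245  0.36112119 0.18462982] [ 8.60629559e-01 -1.71136492e-01  1.79838476e+02] [-0.1   0.46 -0.79  1.47  0.33  1.35 -2.5 ]
plate [472.5 366.8] [144.1  82.9] -1.7
vblock [504.  366.7] [67.7 32.7] -2.0
```

View pics/s1.png

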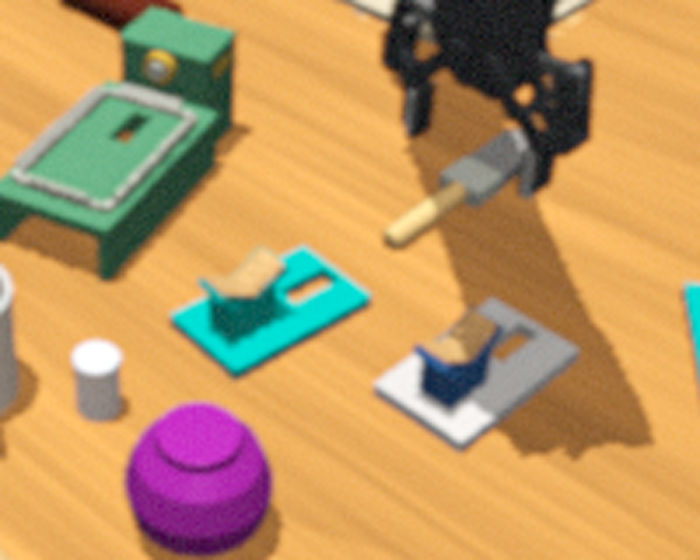

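The scene crop shows the gripper at (480,100), 15 cm above and behind the real rest (450,360), with nothing in the way. Joint 7 is at −2.5, close to its limit, so I'll descend partway and check it.

Request:
{"name": "carry_out", "arguments": {"deltas": [[-0.01,0,0.2,0,1],[-0.01,0,0.4,0,1],[-0.01,0,0.6,0,1],[-0.01,0,0.6,0,1],[-0.01,0,0.6,0,1]]}}

```text
clock: 5.98
position: [0.5075, 0.3636, 0.0992]
ee_rot: [1.0, -0.007, 0.001, -0.001]
ft_force: [-0.4, -0.1, 0.1]
grip_width: 0.999
grasp_force: 0.0
```

Run:
```python
from h import *
p,R,o=tool();print(p,R.as_matrix()[:2,0],o["joint_pos"].round(3))
```

```text
[0.50754225 0.36361722 0.09915024] [ 0.99989022 -0.01461769] [-0.131  0.526 -0.747  1.573  0.377  1.189 -2.537]
```

Request:
{"name": "carry_out", "arguments": {"deltas": [[-0.02,-0.02,0.15,0,1],[-0.02,-0.02,0.3,0,1],[-0.02,-0.02,0.37,0,1],[-0.02,-0.02,0.37,0,1],[-0.02,-0.02,0.37,0,1]]}}

```text
clock: 6.6
position: [0.5041, 0.3665, 0.0425]
ee_rot: [1.0, -0.007, 0.001, -0.001]
ft_force: [0.6, -0.1, -0.7]
grip_width: 1.0
grasp_force: 0.0
```

Run:
```python
from h import *
p,R,o=tool();print(p,R.as_matrix()[:2,0],o["joint_pos"].round(3))
```

```text
[0.50413259 0.36651733 0.04254447] [ 0.99989668 -0.0143013 ] [-0.176  0.577 -0.693  1.62   0.404  1.09  -2.563]
```

Request:
{"name": "carry_out", "arguments": {"deltas": [[-0.02,0,0,0,-1],[-0.02,0,0,0,-1],[-0.02,0,0,0,-1],[-0.02,0,0,0,-1],[-0.02,0,0,0,-1],[0,0,0,0,-1]], "force": 50}}

```text
clock: 7.35
position: [0.5034, 0.366, 0.0412]
ee_rot: [1.0, -0.007, -0.0, 0.0]
ft_force: [0.0, -0.7, -0.5]
grip_width: 0.003
grasp_force: 0.0
```

Request:
{"name": "carry_out", "arguments": {"deltas": [[0,0,-0.1,0,-1],[0,0,-0.3,0,-1],[0,0,-0.5,0,-1],[0,0,-0.7,0,-1],[0,0,-0.9,0,-1],[0,0,-0.9,0,-1]]}}

```text
clock: 8.1
position: [0.5044, 0.3672, 0.1799]
ee_rot: [1.0, -0.007, 0.002, -0.001]
ft_force: [0.1, -0.4, 0.1]
grip_width: 0.001
grasp_force: 0.0
```

The gripper shut on nothing, so I'll look.

Run:
```python
from h import *
c=camera("scene"); 
r=measure(c)
for k in("plate","vblock"): print(k,*rect(r[k]))
P,u,v=pts(c); m=(np.abs(P[:,0]-.504)<.12)&(np.abs(P[:,1]-.367)<.15)&(P[:,2]>.1); q=P[m]
lo=q[q[:,2]<.19]; print(len(lo),np.percentile(lo,[2,50,98],axis=0).round(3))
save(c,"s2.png",(130,330,300,480),3)
```

```text
plate [472.5 366.4] [145.9  82.7] -1.9
vblock [504.8 366.6] [66.5 31.7] -2.0Traceback (most recent call last):
  File "<stdin>", line 6, in <module>
    return _quantile_unchecked(
        a, q, axis, out, overwrite_input, method, keepdims, weights)
    return _ureduce(a,
                    func=_quantile_ureduce_func,
    ...<5 lines>...
                    overwrite_input=overwrite_input,
                    method=method)
    r = func(a, **kwargs)
    result = _quantile(arr,
                       quantiles=q,
    ...<2 lines>...
                       out=out,
                       weights=wgt)
    slices_having_nans = np.isnan(arr[-1, ...])
                                  ~~~^^^^^^^^^
IndexError: index -1 is out of bounds for axis 0 with size 0
```

The camera sees no gripper where the state reports it. I'll find where it really is in camera coordinates.

Run:
```python
from h import *
for n in("scene","top"):
    c=camera(n); P,u,v=pts(c); g=c["img"][v,u].max(1)
    m=(P[:,2]>.08)&(P[:,2]<.28)&(g<60)&(np.hypot(P[:,0]-.45,P[:,1]-.37)<.3)
    q=P[m]; print(n,len(q),np.percentile(q,[2,50,98],axis=0).round(3))
    if n=="scene":
        for z in(.16,.18,.2,.22,.24): 
            s=q[np.abs(q[:,2]-z)<.01]; print(z,len(s),s.mean(0).round(3) if len(s) else "", s.min(0).round(3) if len(s) else "")
        save(c,"s2.png",(130,330,300,480),3)
p,R,o=tool();print(p,o["joint_pos"])
```

```text
scene 928 [[0.498 0.325 0.084]
 [0.519 0.613 0.168]
 [0.532 0.658 0.278]]
0.16 44 [0.5   0.635 0.162] [0.497 0.609 0.151]
0.18 16 [0.5   0.636 0.173] [0.499 0.613 0.17 ]
0.2 10 [0.506 0.378 0.206] [0.499 0.375 0.204]
0.22 31 [0.506 0.379 0.218] [0.497 0.375 0.21 ]
0.24 126 [0.512 0.371 0.244] [0.494 0.336 0.231]
top 1007 [[0.319 0.321 0.082]
 [0.462 0.601 0.131]
 [0.694 0.648 0.18 ]]
[0.50328817 0.36571417 0.17591838] [-0.14403701  0.4482446  -0.73962321  1.49277703  0.30646063  1.31982782
 -2.49571253]
```

View pics/s2.png

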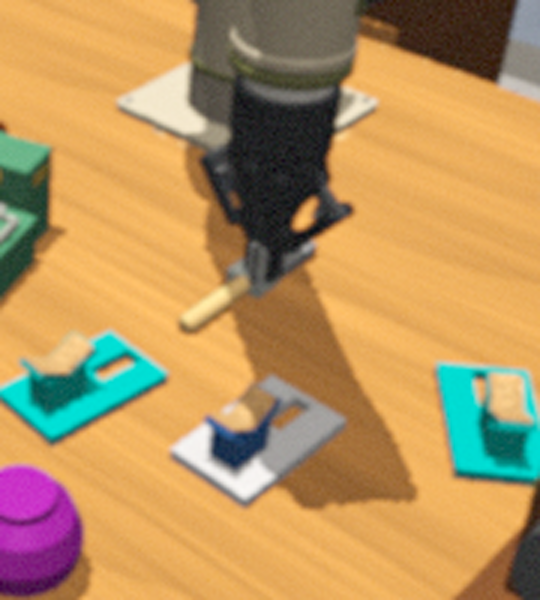

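The crop shows the gripper shut at (270,270), apparently right above the rest (250,430). I'll measure the fingertip height in the camera frame.

Run:
```python
from h import *
for n in("scene","top"):
    c=camera(n); P,u,v=pts(c)
    m=(P[:,2]>.085)&(np.abs(P[:,0]-.504)<.1)&(np.abs(P[:,1]-.367)<.12)
    q=P[m]; print(n,len(q))
    for z in np.arange(.09,.4,.02):
        s=q[np.abs(q[:,2]-z)<.01]
        if len(s): print(z.round(2),len(s),s.mean(0).round(3),s.min(0).round(3),s.max(0).round(3))
```

```text
scene 9596
0.19 20 [0.511 0.367 0.196] [0.498 0.354 0.191] [0.516 0.375 0.2  ]
0.21 93 [0.509 0.37  0.211] [0.496 0.351 0.201] [0.516 0.38  0.22 ]
0.23 94 [0.512 0.366 0.231] [0.501 0.332 0.22 ] [0.518 0.392 0.24 ]
0.25 239 [0.511 0.366 0.25 ] [0.488 0.321 0.24 ] [0.523 0.411 0.26 ]
0.27 301 [0.514 0.365 0.271] [0.49  0.305 0.26 ] [0.523 0.427 0.28 ]
0.29 389 [0.513 0.376 0.29 ] [0.492 0.307 0.28 ] [0.525 0.428 0.3  ]
0.31 146 [0.511 0.387 0.307] [0.495 0.327 0.3  ] [0.536 0.407 0.32 ]
0.33 279 [0.528 0.382 0.331] [0.49 0.34 0.32] [0.543 0.404 0.34 ]
0.35 299 [0.528 0.381 0.35 ] [0.488 0.335 0.34 ] [0.543 0.404 0.36 ]
0.37 266 [0.525 0.379 0.366] [0.483 0.334 0.36 ] [0.543 0.404 0.379]
0.39 367 [0.531 0.384 0.39 ] [0.484 0.331 0.38 ] [0.547 0.41  0.4  ]
top 6061
0.27 9 [0.511 0.312 0.279] [0.504 0.305 0.276] [0.515 0.322 0.28 ]
0.29 21 [0.509 0.31  0.283] [0.501 0.306 0.281] [0.515 0.315 0.287]
```

The lowest fingertip point is at camera z ≈ 0.192, where the state implies 0.154. The camera's table and bed heights check out, so the state reads about 38 mm low in z. I'll open, descend partway and check again.

Request:
{"name": "carry_out", "arguments": {"deltas": [[0,0,0.2,0,1],[0,0,0.4,0,1],[0,0,0.6,0,1],[0,0,0.78,0,1],[0,0,0.78,0,1],[0,0,0.78,0,1]]}}

```text
clock: 9.1
position: [0.5037, 0.3664, 0.06]
ee_rot: [1.0, -0.007, 0.0, -0.0]
ft_force: [0.1, 0.0, 1.0]
grip_width: 1.001
grasp_force: 0.0
```

```bash
cat >> h.py <<'E'
def tips(x,y,zmin,n="scene",r=.1):
    c=camera(n); P,u,v=pts(c)
    q=P[(P[:,2]>zmin)&(np.abs(P[:,0]-x)<r)&(np.abs(P[:,1]-y)<r)]; z0=np.percentile(q[:,2],.3)
    for z in np.arange(z0,z0+.07,.01):
        s=q[np.abs(q[:,2]-z)<.005]
        if len(s): print(z.round(3),len(s),np.percentile(s,3,axis=0).round(3),np.percentile(s,97,axis=0).round(3))
    return c
E
python3 - <<'E'
from h import *
tips(.504,.367,.07)
p,R,o=tool();print(p,R.as_matrix()[:2,0],o["joint_pos"].round(3))
E
```

```text
0.097 46 [0.494 0.312 0.093] [0.516 0.422 0.102]
0.107 56 [0.494 0.312 0.103] [0.516 0.423 0.112]
0.117 57 [0.494 0.31  0.113] [0.515 0.422 0.122]
0.127 41 [0.494 0.307 0.123] [0.517 0.423 0.132]
0.137 114 [0.495 0.297 0.133] [0.518 0.44  0.142]
0.147 148 [0.493 0.297 0.143] [0.52  0.44  0.152]
0.157 191 [0.491 0.297 0.153] [0.522 0.438 0.162]
0.167 135 [0.495 0.301 0.163] [0.522 0.438 0.172]
[0.50394289 0.36653226 0.06041527] [ 0.99990071 -0.01404299] [-0.184  0.55  -0.681  1.609  0.375  1.116 -2.544]
```

Request:
{"name": "carry_out", "arguments": {"deltas": [[0,0,0.15,0,1],[0,0,0.3,0,1],[0,0,0.37,0,1],[0,0,0.37,0,1],[0,0,0.37,0,-1],[0,0,0.37,0,-1],[0,0,0.37,0,-1],[0,0,0.37,0,-1],[0,0,0.37,0,-1]], "force": 50}}

```text
clock: 10.28
position: [0.5038, 0.3665, 0.0043]
ee_rot: [1.0, -0.007, 0.0, -0.0]
ft_force: [0.4, 0.2, 5.7]
grip_width: 0.346
grasp_force: 52.0
```

Gripped: the opening is about 29 mm at 52 N. Lifting.

Request:
{"name": "carry_out", "arguments": {"deltas": [[0,0,-0.08,0,-1],[0,0,-0.25,0,-1],[0,0,-0.45,0,-1],[0,0,-0.65,0,-1],[0,0,-0.85,0,-1],[0,0,-0.9,0,-1],[0,0,-0.9,0,-1]]}}

```text
clock: 11.15
position: [0.5033, 0.3656, 0.1381]
ee_rot: [1.0, -0.007, -0.0, 0.0]
ft_force: [0.3, 0.0, -4.6]
grip_width: 0.345
grasp_force: 50.8
```

Request:
{"name": "carry_out", "arguments": {"deltas": [[0.05,0.25,0,-0.15,-1],[0.1,0.5,0,-0.3,-1],[0.15,0.75,0,-0.45,-1],[0.2,1,0,-0.577,-1],[0.2,1,0,-0.577,-1]]}}

```text
clock: 11.78
position: [0.5318, 0.2108, 0.1367]
ee_rot: [0.99, 0.141, -0.001, 0.001]
ft_force: [-0.1, 0.1, -5.7]
grip_width: 0.341
grasp_force: 51.2
```

Run:
```python
from h import *
p,R,o=tool();print(p,R.as_matrix()[:2].round(4),o["joint_pos"].round(3),o["ft_force"],o["grip_width"])
a=R.as_matrix(); d=np.array([.5513,.0234,p[2]])-p; print("delta tool mm",(a.T@d*1000).round(1),(a.T@d/.15).round(3))
```

```text
[0.53184981 0.21080078 0.13665104] [[ 0.9602  0.2792 -0.0023]
 [ 0.2792 -0.9602 -0.0031]] [ 0.127  0.362 -0.71   1.673  0.252  1.203 -1.93 ] [-0.13178422  0.07723538 -5.69845745] 0.34105093977352763
delta tool mm [-33.6 185.4   0.5] [-0.224  1.236  0.004]
```

Request:
{"name": "carry_out", "arguments": {"deltas": [[-0.05,0.25,0,0,-1],[-0.1,0.5,0,0,-1],[-0.15,0.75,0,0,-1],[-0.2,1,0,0,-1]]}}

```text
clock: 12.28
position: [0.5444, 0.0626, 0.1374]
ee_rot: [0.99, 0.144, -0.001, -0.0]
ft_force: [0.3, 0.3, -4.1]
grip_width: 0.34
grasp_force: 51.5
```

Request:
{"name": "carry_out", "arguments": {"deltas": [[-0.01,0.12,0,0,-1],[-0.024,0.236,0,0,-1],[-0.024,0.236,0,0,-1],[-0.024,0.236,0,0,-1]]}}

```text
clock: 12.78
position: [0.5516, 0.0299, 0.1386]
ee_rot: [0.99, 0.144, -0.0, -0.0]
ft_force: [-0.5, 0.7, -4.9]
grip_width: 0.345
grasp_force: 51.5
```

Run:
```python
from h import *
p,R,o=tool();print(p,R.as_matrix()[:2].round(4),o["joint_pos"].round(3))
for n in("scene","top"):
    c=camera(n); P,u,v=pts(c); im=c["img"][v,u].astype(int); sat=im.max(1)-im.min(1)
    z=P[:,2]; m=(np.hypot(P[:,0]-.52,P[:,1]-.015)<.14)&(z>.1)&(z<.17)&(sat<35)&(im.max(1)>70)
    q=clean(P,m,u,v); print(n,len(q),np.percentile(q[:,2],[5,50,95]).round(3),*rect(q))
    save(c,"p_%s.png"%n,(150,270,230,390) if n=="scene" else (150,290,230,370),3.6)
```

```text
[0.55162648 0.02987125 0.13861202] [[ 9.583e-01  2.856e-01 -2.000e-04]
 [ 2.856e-01 -9.583e-01  8.000e-04]] [ 0.411  0.297 -0.639  1.728  0.189  1.18  -1.56 ]
scene 603 [0.137 0.147 0.156] [491.7  14.2] [206.6  81.5] 16.1
top 111 [0.141 0.146 0.15 ] [489.1  50. ] [93.1  8.6] 16.2
```

View pics/p_scene.png

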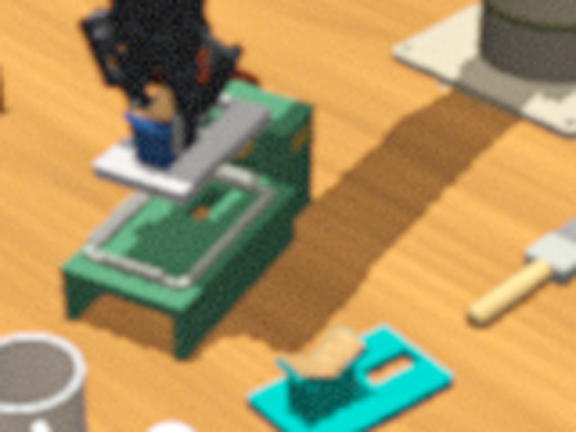

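The plate hangs level above the bed (160,170), aligned with the guides. I'll measure its two visible edges in the bed frame to correct before lowering.

```bash
cat >> h.py <<'E'
def bedf(P,o=(.51,.012),yaw=16.5):
    a=np.radians(yaw); e=np.array([np.cos(a),np.sin(a)]); f=np.array([-e[1],e[0]])
    d=P[:,:2]-o; return d@e*1000,d@f*1000
def plate_edges(lo,hi):
    c=camera("scene"); P,u,v=pts(c); im=c["img"][v,u].astype(int); sat=im.max(1)-im.min(1)
    X,Y=bedf(P); z=P[:,2]
    m=(X>-90)&(X<130)&(np.abs(Y)<80)&(z>lo)&(z<hi)&(sat<45)&(im.max(1)>60)
    s=m&(X>0)&(X<110)
    print("n",s.sum(),"z",np.percentile(z[s],[5,50,95]).round(4))
    # +y edge: per X-bin max Y ; +x edge: per Y-bin max X
    print("y edge",[(int(b),np.percentile(Y[m&(abs(X-b)<5)],98).round(1)) for b in range(-30,80,10) if (m&(abs(X-b)<5)).sum()>5])
    print("x edge",[(int(b),np.percentile(X[m&(abs(Y-b)<5)],98).round(1)) for b in range(-30,40,10) if (m&(abs(Y-b)<5)).sum()>5])
E
python3 - <<'E'
from h import *
plate_edges(.125,.16)
p,R,o=tool();print(p,R.as_matrix()[:2].round(4))
E
```

```text
n 410 z [0.1384 0.1473 0.1525]
y edge [(-30, np.float64(45.7)), (-20, np.float64(46.2)), (-10, np.float64(46.4)), (0, np.float64(46.1)), (10, np.float64(46.2)), (20, np.float64(46.1)), (30, np.float64(46.2)), (40, np.float64(46.1)), (50, np.float64(46.9)), (60, np.float64(45.7)), (70, np.float64(45.8))]
x edge [(-30, np.float64(84.1)), (-20, np.float64(85.9)), (-10, np.float64(85.4)), (0, np.float64(85.3)), (10, np.float64(84.3)), (20, np.float64(85.5)), (30, np.float64(84.9))]
[0.55168308 0.02950214 0.13876039] [[ 9.583e-01  2.856e-01  1.000e-04]
 [ 2.856e-01 -9.583e-01  3.000e-04]]
```

Request:
{"name": "carry_out", "arguments": {"deltas": [[-0.012,0.039,0,0,-1],[-0.012,0.039,0.1,0,-1],[-0.012,0.039,0.25,0,-1],[-0.012,0.039,0.36,0,-1],[-0.012,0.039,0.36,0,-1],[-0.012,0.039,0.36,0,-1],[-0.012,0.039,0.36,0,-1]]}}

```text
clock: 13.8
position: [0.5523, 0.0222, 0.0855]
ee_rot: [0.99, 0.144, 0.001, 0.0]
ft_force: [0.1, 0.2, -4.9]
grip_width: 0.344
grasp_force: 51.3
```

Run:
```python
from h import *
p,R,o=tool();print(p,R.as_matrix()[:2].round(4))
plate_edges(.078,.11)
p,R,o=tool();print(p)
```

```text
[0.55234624 0.02224992 0.08550906] [[ 9.588e-01  2.841e-01  1.400e-03]
 [ 2.841e-01 -9.588e-01 -1.000e-04]]
n 409 z [0.0848 0.0941 0.0999]
y edge [(-30, np.float64(38.2)), (-20, np.float64(39.1)), (-10, np.float64(37.6)), (0, np.float64(38.7)), (10, np.float64(38.8)), (20, np.float64(38.0)), (30, np.float64(39.1)), (40, np.float64(38.5)), (50, np.float64(37.9)), (60, np.float64(37.7)), (70, np.float64(37.5))]
x edge [(-30, np.float64(83.7)), (-20, np.float64(84.5)), (-10, np.float64(83.6)), (0, np.float64(83.5)), (10, np.float64(83.0)), (20, np.float64(82.8)), (30, np.float64(82.5))]
[0.55226646 0.0221987  0.08544737]
```

Request:
{"name": "carry_out", "arguments": {"deltas": [[0,-0.013,0,0,-1],[0,-0.013,0.05,0,-1],[0,-0.013,0.1,0,-1],[0,-0.013,0.14,0,-1],[0,-0.013,0.17,0,-1],[0,-0.013,0.175,0,-1],[0,-0.013,0.175,0,-1]]}}

```text
clock: 14.72
position: [0.551, 0.0239, 0.0592]
ee_rot: [0.99, 0.143, -0.0, 0.0]
ft_force: [-7.4, -0.9, 9.1]
grip_width: 0.346
grasp_force: 53.2
```

Run:
```python
from h import *
plate_edges(.06,.085)
p,R,o=tool();print(p,R.as_matrix()[:2].round(4),o["ft_force"],o["torque"])
```

```text
n 492 z [0.061  0.0677 0.0729]
y edge [(-30, np.float64(47.2)), (-20, np.float64(47.6)), (-10, np.float64(47.2)), (0, np.float64(47.0)), (10, np.float64(47.7)), (20, np.float64(46.7)), (30, np.float64(46.7)), (40, np.float64(47.6)), (50, np.float64(47.4)), (60, np.float64(47.5)), (70, np.float64(47.9))]
x edge [(-30, np.float64(89.5)), (-20, np.float64(90.1)), (-10, np.float64(91.8)), (0, np.float64(90.7)), (10, np.float64(90.6)), (20, np.float64(90.0)), (30, np.float64(88.3))]
[0.55100473 0.02389455 0.05929552] [[ 9.589e-01  2.839e-01 -5.000e-04]
 [ 2.839e-01 -9.589e-01 -7.000e-04]] [-7.03421729 -1.89972665  8.21714208] [0.0313896  1.4909919  0.09686761]
```

Contact at about the expected seated height (plate top at 0.068, where 0.067 is expected). I'll ease off in −x and let go.

Request:
{"name": "carry_out", "arguments": {"deltas": [[-0.007,0,0.005,0,-1],[-0.007,0,0.005,0,-1],[-0.007,0,0.005,0,0.2],[-0.007,0,0.005,0,1],[-0.007,0,0.005,0,1],[-0.007,0,0.005,0,1],[-0.007,0,-0.2,0,1],[-0.007,0,-0.5,0,1],[-0.007,0,-0.8,0,1],[-0.007,0,-1,0,1]]}}

```text
clock: 16.02
position: [0.5506, 0.0239, 0.2107]
ee_rot: [0.99, 0.144, 0.001, 0.0]
ft_force: [0.5, 0.3, -0.3]
grip_width: 0.998
grasp_force: 0.0
```

Run:
```python
from h import *
for n in("scene","top"):
    c=camera(n); P,u,v=pts(c); X,Y=bedf(P); z=P[:,2]*1000; im=c["img"][v,u].astype(int); sat=im.max(1)-im.min(1)
    for nm,s in(("+x",(X>60)&(X<76)&(abs(Y)<30)),("-x",(X>-53)&(X<-42)&(abs(Y)<30)),("+y",(Y>22)&(Y<34)&(X>-40)&(X<60)),("-y",(Y<-24)&(Y>-34)&(X>-40)&(X<60))):
        s=s&(z>55)&(z<80)&(sat<50); print(n,nm,s.sum(),np.percentile(z[s],[10,50,90]).round(1) if s.sum() else "")
    if n=="scene": save(c,"s5.png",(140,260,230,390),4)
p,R,o=tool();print(p,o["joint_pos"].round(2))
```

```text
scene +x 83 [66.8 68.8 74.1]
scene -x 38 [57.3 66.9 70.2]
scene +y 80 [66.4 68.  69.9]
scene -y 9 [66.2 68.  68.9]
top +x 0 
top -x 0 
top +y 36 [62.8 66.3 69.6]
top -y 0 
[0.5518754  0.02408007 0.21201789] [ 0.44  0.23 -0.65  1.64  0.14  1.31 -1.52]
```

View pics/s5.png

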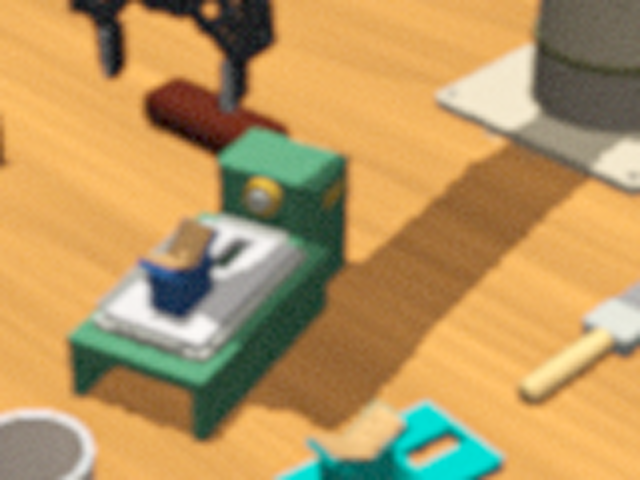

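The crop shows the rest seated flat between the guides (200,290), slot open at (235,250), gripper clear. Now the key.

Request:
{"name": "carry_out", "arguments": {"deltas": [[-0.11,0.25,0,0,1],[-0.22,0.5,0,0,1],[-0.335,0.765,0,0,1]]}}

```text
clock: 16.5
position: [0.534, -0.1016, 0.2077]
ee_rot: [0.99, 0.144, -0.0, -0.0]
ft_force: [0.7, -0.4, 0.2]
grip_width: 1.002
grasp_force: 0.0
```

Request:
{"name": "carry_out", "arguments": {"deltas": [[-0.11,0.25,0,0,1],[-0.22,0.5,0,0,1],[-0.335,0.765,0,0,1]]}}

```text
clock: 16.88
position: [0.5185, -0.2259, 0.2077]
ee_rot: [0.99, 0.144, -0.0, -0.0]
ft_force: [0.8, -0.2, -0.3]
grip_width: 0.999
grasp_force: 0.0
```

Request:
{"name": "carry_out", "arguments": {"deltas": [[-0.11,0.25,0,0,1],[-0.22,0.5,0.1,0,1],[-0.335,0.765,0.3,0,1],[-0.335,0.765,0.4,0,1],[-0.335,0.765,0.4,0,1],[-0.335,0.765,0.4,0,1]]}}

```text
clock: 17.62
position: [0.5044, -0.3479, 0.1493]
ee_rot: [0.99, 0.145, 0.001, 0.0]
ft_force: [-0.2, -0.8, 0.0]
grip_width: 0.999
grasp_force: 0.0
```

Run:
```python
from h import *
p,R,o=tool();M=R.as_matrix();print(p,M[:2].round(4),o["joint_pos"].round(2))
for n in("scene","top"):
    c=camera(n); q=measure(c)["keyred"]
    print(n,len(q),*(rect(q) if len(q)>3 else ""))
    if len(q)>10:
        w=q[q[:,2]>.120]; print("top face",len(w),w.mean(0).round(4), *rect(w), "PCA",np.degrees(np.arctan2(*np.linalg.svd(w[:,:2]-w[:,:2].mean(0))[2][0][::-1])))
tips(.506,-.349,.145)
```

```text
[ 0.50439654 -0.34785075  0.14931598] [[ 9.582e-01  2.860e-01  1.100e-03]
 [ 2.860e-01 -9.582e-01 -1.000e-04]] [ 0.85  0.38 -0.41  1.57  0.16  1.23 -0.86]
scene 63 [ 510.6 -345.3] [56.8 15.5] 23.5
top face 41 [ 0.5108 -0.3434  0.1264] [ 510.6 -345.3] [56.8 15.5] 23.5 PCA 17.758064097139016
top 44 [ 526.1 -342.9] [16.9 16. ] -72.5
top face 38 [ 0.5273 -0.3416  0.1274] [ 526.1 -342.9] [16.9 16. ] -72.5 PCA 124.16328731647206
0.185 27 [ 0.487 -0.395  0.181] [ 0.528 -0.295  0.19 ]
0.195 35 [ 0.483 -0.396  0.191] [ 0.528 -0.294  0.2  ]
0.205 40 [ 0.482 -0.4    0.201] [ 0.527 -0.292  0.209]
0.215 35 [ 0.485 -0.396  0.211] [ 0.527 -0.292  0.219]
0.225 52 [ 0.478 -0.41   0.222] [ 0.532 -0.277  0.23 ]
0.235 93 [ 0.477 -0.416  0.231] [ 0.535 -0.275  0.24 ]
0.245 106 [ 0.473 -0.412  0.241] [ 0.534 -0.278  0.25 ]
0.255 98 [ 0.475 -0.409  0.251] [ 0.532 -0.275  0.259]
```

Request:
{"name": "carry_out", "arguments": {"deltas": [[0.005,0.003,0.15,0,1],[0.005,0.003,0.3,0,1],[0.005,0.003,0.42,0,1],[0.005,0.003,0.47,0,1],[0.005,0.003,0.47,0,1],[0.005,0.003,0.47,0,-1],[0.005,0.003,0.47,0,-1],[0.005,0.003,0.47,0,-1],[0.005,0.003,0.47,0,-1],[0.005,0.003,0.47,0,-1],[0.005,0.003,0.47,0,-1]], "force": 50}}

```text
clock: 19.15
position: [0.5043, -0.3495, 0.0781]
ee_rot: [0.99, 0.143, 0.0, 0.0]
ft_force: [0.2, -1.1, 0.8]
grip_width: 0.175
grasp_force: 52.6
```

The key is gripped (15 mm opening). Lift it and measure its position in the hand.

Request:
{"name": "carry_out", "arguments": {"deltas": [[0,0,-0.1,0,-1],[0,0,-0.3,0,-1],[0,0,-0.5,0,-1],[0,0,-0.75,0,-1],[0,0,-1,0,-1],[0,0,-1,0,-1],[0,0,-1,0,-1]]}}

```text
clock: 20.02
position: [0.504, -0.3492, 0.2276]
ee_rot: [0.99, 0.144, -0.0, -0.0]
ft_force: [-0.1, -0.4, -2.0]
grip_width: 0.18
grasp_force: 52.4
```

```bash
cat >> h.py <<'E'
def key(z0,z1,rad=.06):
    p,R,o=tool();M=R.as_matrix();print("tcp",p.round(4),M[:2,0].round(4),o["grip_width"],o["ft_force"].round(1))
    c=camera("scene"); P,u,v=pts(c)
    D=(P-p)@M*1000
    m=(np.hypot(D[:,0],D[:,1])<rad*1000)&(P[:,2]>z0)&(P[:,2]<z1)
    for z in np.arange(P[m][:,2].min(),z1,.008):
        s=m&(np.abs(P[:,2]-z)<.004)
        if s.sum()>2: print(round(z,3),s.sum(),"tx",D[s,0].min().round(1),D[s,0].max().round(1),"ty",D[s,1].min().round(1),D[s,1].max().round(1))
    return c
E
python3 - <<'E'
from h import *
c=key(.14,.30); save(c,"k1.png",(110,230,150,290),4)
E
```

```text
tcp [ 0.504  -0.3492  0.2276] [0.9588 0.2841] 0.17991133802930584 [-0.1 -0.4 -2. ]
0.163 9 tx -15.5 19.9 ty -4.7 -0.6
0.171 22 tx -17.3 21.2 ty -6.3 5.6
0.179 11 tx -11.4 19.9 ty -9.3 4.5
0.187 8 tx 0.5 8.5 ty -6.8 1.7
0.195 8 tx -2.9 8.8 ty -6.5 3.7
0.203 29 tx -18.0 19.3 ty -19.2 15.0
0.211 25 tx -17.3 20.9 ty -21.4 14.5
0.219 8 tx -4.0 8.6 ty -5.9 1.5
0.227 9 tx 0.5 7.1 ty -8.1 0.9
0.235 7 tx -1.2 8.2 ty -6.9 6.4
0.243 12 tx -11.8 8.8 ty -12.3 9.6
0.251 18 tx -10.0 12.2 ty -21.9 10.5
0.259 22 tx -27.7 32.1 ty -23.4 5.6
0.267 37 tx -28.1 34.3 ty -24.7 5.5
0.275 47 tx -8.1 36.0 ty -23.3 16.4
0.283 35 tx -13.5 28.5 ty -25.1 21.5
0.291 55 tx -11.4 16.2 ty -39.8 38.2
0.299 40 tx -13.3 13.7 ty -43.8 41.6
```

View pics/k1.png

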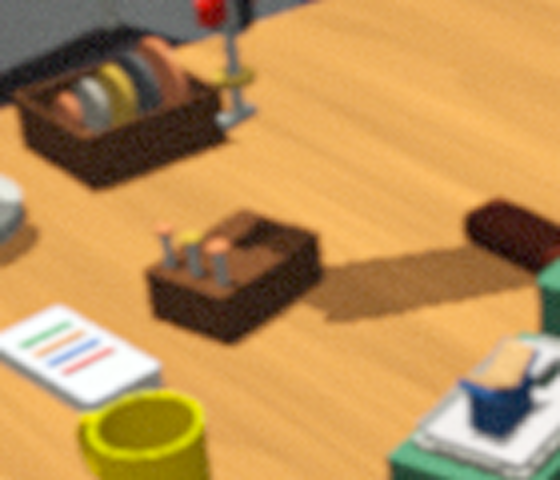

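The crop shows the key hanging upright at (235,60); it sits about 2 mm along tool x from the TCP. I'll carry it over the slot.

Request:
{"name": "carry_out", "arguments": {"deltas": [[0.05,-0.2,0,0,-1],[0.1,-0.45,0,0,-1],[0.176,-0.764,0,0,-1]]}}

```text
clock: 20.45
position: [0.496, -0.2312, 0.2265]
ee_rot: [0.99, 0.143, -0.001, -0.001]
ft_force: [1.1, 0.4, -0.9]
grip_width: 0.181
grasp_force: 52.3
```

Request:
{"name": "carry_out", "arguments": {"deltas": [[0.06,-0.25,0,0,-1],[0.12,-0.5,0,0,-1],[0.176,-0.764,0,0,-1]]}}

```text
clock: 20.82
position: [0.4889, -0.1133, 0.2268]
ee_rot: [0.99, 0.143, -0.001, -0.0]
ft_force: [0.5, -0.4, -1.3]
grip_width: 0.179
grasp_force: 52.2
```

Request:
{"name": "carry_out", "arguments": {"deltas": [[0.06,-0.25,0,0,-1],[0.12,-0.5,0,0,-1],[0.176,-0.72,0,0,-1],[0.176,-0.764,0,0,-1],[0.176,-0.764,0,0,-1],[0.176,-0.764,0,0,-1]]}}

```text
clock: 21.58
position: [0.4824, 0.0014, 0.2275]
ee_rot: [0.99, 0.143, -0.0, 0.0]
ft_force: [0.4, 0.3, -2.5]
grip_width: 0.179
grasp_force: 52.1
```

Run:
```python
from h import *
p,R,o=tool();M=R.as_matrix();d=np.array([.482,.003,p[2]])-p;print((M.T@d*1000).round(1),o["joint_pos"].round(2))
c=key(.145,.27)
# slot in rest plate: dark/low points inside plate region
P,u,v=pts(c); X,Y=bedf(P); z=P[:,2]; im=c["img"][v,u].astype(int)
s=(abs(X+27)<35)&(abs(Y)<16)&(z<.060); t=(abs(X+27)<35)&(abs(Y)<16)&(z>.060)&(z<.08)&(im.max(1)<80)
for k in(s,t):
    if k.sum()>3: print(k.sum(),[np.percentile(w[k],[3,50,97]).round(1) for w in(X,Y)])
for n in("scene","top"): print([(r["position"],r["conf"]) for r in boxes_of("rest_slot",c if n=="scene" else camera("top"))[:3]])
save(c,"k2.png",(130,250,250,390),4)
```

```text
[ 0.  -1.6  0. ] [ 0.56  0.05 -0.67  1.78  0.03  1.32 -1.4 ]
tcp [0.4824 0.0014 0.2275] [0.9593 0.2823] 0.17926926066765206 [ 0.4  0.3 -2.5]
0.162 11 tx -12.2 21.1 ty -4.0 6.5
0.17 34 tx -13.7 21.3 ty -5.8 10.7
0.178 11 tx -1.5 13.7 ty -4.4 5.8
0.186 11 tx -1.6 10.0 ty -6.0 3.9
0.194 5 tx 1.7 6.4 ty -5.4 4.8
0.202 35 tx -19.2 20.9 ty -17.3 20.5
0.21 41 tx -10.6 18.9 ty -16.9 17.7
0.218 10 tx 3.2 9.2 ty -4.8 3.1
0.226 9 tx 1.3 10.7 ty -3.2 5.0
0.234 10 tx 2.4 7.8 ty -5.1 3.2
0.242 15 tx -8.6 8.9 ty -14.1 4.9
0.25 16 tx -5.0 12.2 ty -20.3 -0.5
0.258 30 tx -9.3 34.4 ty -22.5 1.8
0.266 39 tx -7.9 34.4 ty -21.8 3.5
26 [array([-57.1, -50. , -25.8]), array([-12. ,  -9.2,  -1.6])]
[([0.5569, 0.222, 0.0123], 0.78), ([0.3384, 0.5074, 0.0107], 0.73), ([0.4757, 0.0244, 0.053], 0.68)]
[([0.3173, 0.4954, 0.0095], 0.96), ([0.5321, 0.2044, 0.0108], 0.87), ([0.5405, 0.052, 0.0655], 0.76)]
```

View pics/k2.png

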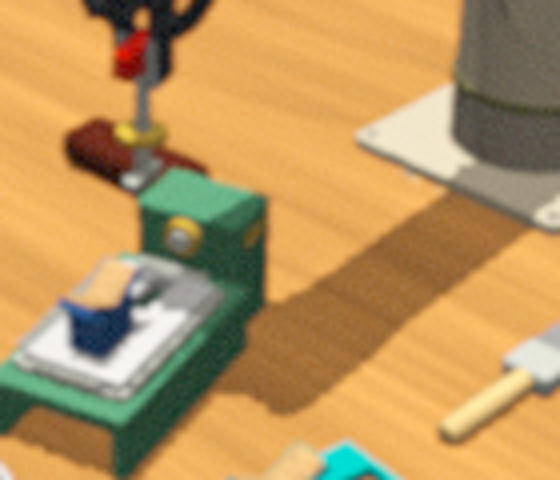

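Request:
{"name": "carry_out", "arguments": {"deltas": [[0,-0.011,0.2,0,-1],[0,-0.011,0.4,0,-1],[0,-0.011,0.55,0,-1],[0,-0.011,0.6,0,-1],[0,-0.011,0.64,0,-1],[0,-0.011,0.68,0,-1],[0,-0.011,0.7,0,-1],[0,-0.011,0.7,0,-1]]}}

```text
clock: 22.78
position: [0.4822, 0.0043, 0.1231]
ee_rot: [0.99, 0.144, 0.0, 0.0]
ft_force: [1.1, -0.3, -1.5]
grip_width: 0.175
grasp_force: 52.1
```

Run:
```python
from h import *
key(.075,.14,.045)
```

```text
tcp [0.4822 0.0043 0.1231] [0.9588 0.2841] 0.17509884693716588 [ 1.1 -0.3 -1.5]
0.077 7 tx 1.5 9.6 ty -5.1 3.4
0.085 12 tx -44.4 10.8 ty -6.4 6.3
0.093 11 tx -44.5 17.3 ty -9.9 10.6
0.101 54 tx -15.5 19.0 ty -17.5 18.1
0.109 18 tx -0.7 37.3 ty -16.2 13.5
0.117 21 tx -1.9 44.1 ty -13.1 15.7
0.125 10 tx 0.6 8.8 ty -4.9 2.2
0.133 8 tx -1.0 9.2 ty -6.2 2.9
```

The T-head is in the slot with no contact force. Continuing down to the collar.

Request:
{"name": "carry_out", "arguments": {"deltas": [[0,0,0.05,0,-1],[0,0,0.1,0,-1],[0,0,0.15,0,-1],[0,0,0.18,0,-1],[0,0,0.19,0,-1],[0,0,0.19,0,-1],[0,0,0.19,0,-1]]}}

```text
clock: 23.7
position: [0.4822, 0.0043, 0.0949]
ee_rot: [0.99, 0.143, -0.0, 0.0]
ft_force: [-2.9, -0.3, 5.5]
grip_width: 0.177
grasp_force: 53.0
```

Run:
```python
from h import *
key(.06,.11,.03)
```

```text
tcp [0.4822 0.0043 0.0949] [0.9588 0.284 ] 0.17697912994395962 [-2.9 -0.3  5.5]
0.069 65 tx -29.5 27.8 ty -27.9 4.5
0.077 42 tx -15.5 20.9 ty -18.0 12.9
0.085 10 tx 1.3 8.5 ty -5.0 3.4
0.093 9 tx 3.6 7.2 ty -6.3 4.4
0.101 8 tx 2.2 9.8 ty -6.9 2.1
0.109 7 tx 3.7 6.6 ty -6.3 2.8
```

The collar is seated. Now the quarter turn, with a small shift to keep the shaft centred.

Request:
{"name": "carry_out", "arguments": {"deltas": [[0,0.002,-0.003,-0.25,-1],[0.001,0.004,-0.003,-0.5,-1],[0.001,0.006,-0.003,-0.75,-1],[0.002,0.008,-0.003,-1,-1],[0.002,0.008,-0.003,-1,-1]]}}

```text
clock: 24.38
position: [0.4829, 0.0033, 0.095]
ee_rot: [0.919, 0.394, 0.0, 0.0]
ft_force: [-0.0, -0.1, -0.2]
grip_width: 0.177
grasp_force: 52.4
```

Request:
{"name": "carry_out", "arguments": {"deltas": [[0,0.002,0,-0.25,-1],[0.001,0.004,0,-0.5,-1],[0.001,0.006,0,-0.75,-1],[0.002,0.008,0,-1,-1],[0.002,0.008,0,-1,-1]]}}

```text
clock: 25.0
position: [0.4839, 0.0027, 0.095]
ee_rot: [0.786, 0.618, 0.0, 0.0]
ft_force: [-0.6, 0.4, 0.4]
grip_width: 0.178
grasp_force: 52.4
```

Request:
{"name": "carry_out", "arguments": {"deltas": [[0,0.002,0,-0.25,-1],[0.001,0.004,0,-0.5,-1],[0.001,0.006,0,-0.75,-1],[0.002,0.008,0,-1,-1],[0.002,0.008,0,-1,-1],[0.002,0.008,0,-1,-1]]}}

```text
clock: 25.75
position: [0.485, 0.0026, 0.0949]
ee_rot: [0.6, 0.8, -0.0, 0.0]
ft_force: [-0.6, 0.8, 0.7]
grip_width: 0.179
grasp_force: 52.5
```

Run:
```python
from h import *
c=key(.06,.13,.035)
P,u,v=pts(c); h=cv2.cvtColor(c["img"],cv2.COLOR_RGB2HSV)[v,u].astype(int)
m=(np.hypot(P[:,0]-.483,P[:,1]-.004)<.06)&(P[:,2]>.11)&((h[:,0]<8)|(h[:,0]>172))&(h[:,1]>120)
q=P[m]; print(len(q),q.mean(0).round(3),*rect(q),tool()[2]["torque"].round(2))
```

```text
tcp [0.485  0.0026 0.0949] [-0.2792  0.9602] 0.1794506730609235 [-0.6  0.8  0.7]
0.065 48 tx -8.1 33.6 ty -33.9 32.3
0.073 74 tx -11.7 30.8 ty -34.5 28.9
0.081 14 tx -1.9 12.8 ty 1.5 16.8
0.089 9 tx -1.3 8.1 ty 0.0 7.3
0.097 8 tx 0.5 6.4 ty -2.9 6.0
0.105 9 tx 1.2 7.4 ty -3.1 9.0
0.113 9 tx -7.9 10.0 ty -6.6 14.5
0.121 19 tx -6.8 13.8 ty -2.9 23.3
0.129 25 tx -23.8 32.1 ty -7.2 21.8
80 [0.486 0.021 0.145] [486.9  13. ] [77.6 41.6] -17.1 [ 0.08 -0.01  0.01]
```

The turn is done with hardly any force. Let go with a narrow opening, then lift off and check.

Request:
{"name": "carry_out", "arguments": {"deltas": [[0,0,0.002,0,-0.6],[0,0,0.002,0,-0.35],[0,0,0.002,0,-0.3],[0,0,0.002,0,-0.3],[0,0,-0.1,0,-0.3],[0,0,-0.3,0,-0.3],[0,0,-0.6,0,-0.3],[0,0,-0.9,0,-0.3],[0,0,-1,0,-0.3],[0,0,-1,0,-0.3]]}}

```text
clock: 27.05
position: [0.4854, 0.0027, 0.2459]
ee_rot: [0.598, 0.801, 0.0, 0.001]
ft_force: [-0.1, 0.1, -0.6]
grip_width: 0.348
grasp_force: 0.0
```

Run:
```python
from h import *
c=key(.06,.14,.045); save(c,"f.png",(130,250,250,390),4)
P,u,v=pts(c); h=cv2.cvtColor(c["img"],cv2.COLOR_RGB2HSV)[v,u].astype(int)
m=(np.hypot(P[:,0]-.483,P[:,1]-.004)<.06)&(P[:,2]>.115)&(P[:,2]<.16)&((h[:,0]<8)|(h[:,0]>172))&(h[:,1]>120)
q=P[m]; print(len(q),q.mean(0).round(3),q[:,2].max(),*rect(q))
```

```text
tcp [0.4854 0.0027 0.2459] [-0.2839  0.9588] 0.3475248159831243 [-0.1  0.1 -0.6]
0.062 29 tx -7.5 42.3 ty -41.0 36.7
0.07 162 tx -27.6 43.2 ty -43.3 38.1
0.078 33 tx -9.2 22.0 ty -15.7 19.5
0.086 12 tx 0.3 9.2 ty -43.9 6.1
0.094 8 tx 1.1 8.7 ty -3.5 5.4
0.102 10 tx 0.2 9.9 ty 0.0 7.7
0.11 13 tx 1.6 16.9 ty -3.8 43.2
0.118 28 tx -13.3 16.7 ty -0.1 43.8
0.126 21 tx -17.4 30.8 ty -3.4 9.5
0.134 47 tx -25.4 34.1 ty -0.1 10.6
125 [0.489 0.011 0.14 ] 0.1498348068798032 [485.5   8.8] [56.5 18.5] -74.6
```

View pics/f.png

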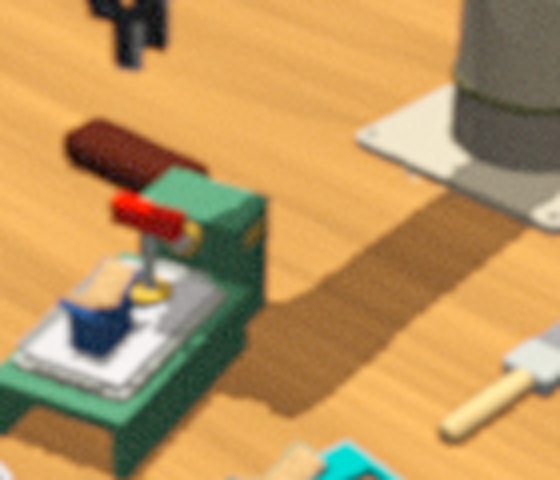

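The picture shows the key's collar on the rest at (150,290) and the bar crosswise at (148,215), about 91° to the bed axis. The gripper is clear above. Handing in.

```bash
python3 -c "
from workcell import ticket
print(ticket.hand_in())"
```

```text
the job is handed in; nothing more can be done
None
```

The job is handed in, with no verdict reported back: the last camera check showed the rest seated flat between the guides, the key's collar down on its plate, the bar about 91° to the slot, and the gripper clear.

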